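# Run down a reactor's union collar with a tommy bar

## Robot

A 6-joint arm with a two-finger parallel gripper is mounted at the origin on a cart in front of the work surface, level with it; the furniture and walls round the work are solid. World frame = base frame: x ahead of the robot, y to its left, z up, the work surface at z = 0. Lengths are in m, angles in rad, forces in N, time in s.
With the tool pointing down it reaches from about 0.35 to 0.975 m from the base axis. Payload 4.9 kg.
Tool frame: the origin (TCP) lies midway between the tips of the shut fingers; the grasp point (between the pads) lies 19 mm behind it; z points along the fingers, y is the direction in which the jaws open and shut (so a half turn about z gives the same grasp; the last joint's range is limited). The gripper opens to 85 mm and grips with 20 to 120 N. Pads are 22 mm wide; open, the fingers measure 114 mm over their backs; the gripper's body (76 mm by 85 mm) begins 54 mm behind the grasp point. The pads swing forward as they close: fully open they stand 13 mm farther back than shut.
Start: joints at [-1.276, 0.053, 1.613, -0, 1.476, -0.119], TCP at [0.251, -0.572, 0.231] pointing down, gripper open.
Joint ranges: [-3.01, 3.01], [-1.01, 2.22], [0.06, 2.58], [-1.02, 4.17], [0.09, 2.62], [-3.14, 3.14]. Speed limits (rad/s): [2.57, 2.57, 3.14, 3.14, 3.14, 3.14].

## Interface

Orientations are given as a rotation vector (axis times angle).
In Python, from station import ctrl gives the robot as it stands.
- The arm moves only by the shell command python3 -m jog 'ROWS' [FORCE]. ROWS is JSON, one flat list of numbers, 7 for each row, row after row: the opening, from 0 (shut) to 1 (fully open), then the shift along the tool's x, y, z in m, then the turn, a rotation vector about the tool's x, y, z in degrees. A call has 1 to 10 rows; each row shifts and turns the commanded pose from where the row before left it, along the tool's axes as they then stand; what a row does not reach is not made up. A row lasts 1/8 s, in which the tool goes at most 62.5 mm and 10.7 degrees, less where a joint would pass 70% of its speed; a pose out of reach is approached as far as the arm can. A call with a gripper value outside its range is refused whole. The fingers move at their own pace and stop on an object; FORCE is the grip in N (left out, the last holds). Time passes only in rows, so rows that do not move let the fingers close. It gives the time, the measured TCP pose, the force and the opening at its end, in the units of the state.
- ctrl.get_obs(): the state, without advancing time (a new reading comes with each control period).
- ctrl.get_image(name): name is "side" or "top"; returns a dict with "image" (400x640x3 uint8, blue, green, red), "camera_matrix" (3x3 intrinsics, pixels), "dist_coeffs" ([k1, k2, p1, p2, k3] as OpenCV has them; the pictures are not rectified), "rvec" (rotation vector, rad) and "tvec" (3), from world to camera coordinates, as OpenCV has them. Camera axes: x right, y down, z forward; pixel columns grow to the right and rows downward; lengths in m; the calibration is good to about 2 mm. A picture is of the moment at which its call begins. There is no depth.
- ctrl.finish_job(): hands the job in, once; it reports no verdict.
Trained networks look in a picture, given as the dict that the camera call returned (one of the last four; its "shot" number tells which), for a name from the list of things; names that differ only in an ending like _2 or _b are one class to them, and where a whole thing is asked for, a point or a joint stands for the part that bears it (a point fixed in the world has none). Each returns a list of dicts, best first, with "p" (0 to 1); they miss things now and then, are a little off and sometimes report something else, mostly with a low value. They report only what shows in the picture. A call takes as long as a camera call. They do not tell look-alikes from the thing itself.
- ctrl.boxes_of(target, picture): "box" ([centre column, centre row, width, height] in pixels, round what is visible of it).
The state is a dict: "t": time; "q": joint angles; "dq": joint speeds; "effort": joint torques, N m; "tool_pos": TCP position; "tool_rot": TCP orientation; "contact_force": force on the tool from outside, world axes, zero at the start; "wrist_torque": the same for the moment, N m; "opening": finger opening in m.
Only numpy, scipy, OpenCV 4.12 (cv2) and the standard library are available. Lean on these libraries where they do the work, as an engineer would, in place of code of your own. Each camera call takes 0.05 s, during which the arm holds its last target. There are 200 camera calls.

## Task

Close the bench reactor: take the tommy bar from its blue rest, put its bare end into a hole of the brass collar and swing it clockwise (seen from above), moving it to another hole each time the splash guard leaves no more room, until the collar is snug on the lid; it runs easily, then stiffens, so stop at a firm push of about 10 N on the handle, twice what running it takes, as much more crushes the seal. Turn the collar with the bar only, do not pry against the guard, and leave the beaker, vial and bottle alone. Finally lay the bar back in both notches of its rest and let go.

Things in the scene. Friction and masses are not known exactly. Their poses are not given: they have to be found in the camera images.
- reactor: Pressure reactor fixed to the bench: steel vessel on a round grey base plate 196 mm wide, 10 mm high. Origin: centre of the plate's underside, on the vertical axis of vessel and collar; z up; -x is the open front.
- guard: Clear curved splash guard on the base plate, inner radius 84, outer 88 mm, top 133 mm above the bench; it leaves only the front 110 degrees open. Origin and axes: those of reactor. A bar in a hole can swing about 48 degrees to either side of the reactor's -x direction before it meets an end post.
- guard_post_left (a point): Left end post of the guard's opening (10 mm thick aluminium), 86 mm from the axis; the point is at the height of the collar's holes.
- guard_post_right (a point): Right end post of the guard's opening, likewise.
- collar: Brass union collar, 96 mm across, 32 mm high (84 to 116 mm above the bench), with eight level radial holes, one every 45 degrees. Origin: on its vertical axis at the height of the hole centres (100 mm); z up; x runs out through the middle of one hole. It turns about its axis; clockwise from above tightens it.
- collar_hole (a point): Mouth of the hole on the collar's x axis, 48 mm from the axis. Holes are 10 mm wide, lightly countersunk and 23 mm deep: at 24 mm from the axis the vessel's neck stops the bar. The other seven are alike.
- lid: Steel lid inside the collar with a hexagon, brass stem and black valve knob (24 mm wide, top 150 mm above the bench). Origin: on the axis, 100 mm above the bench. The collar starts to press on it after 110 to 150 degrees of turn. Before, it drags with 0.25 N m; then it stiffens over about 15 degrees of swing: 8 N on the lid at 0.33 N m, 40 N (seal crushed) at 0.65 N m. Let go, it eases back a bit.
- bar_mid (a point): Middle of the tommy bar's black handle, on the bar's axis. Straight steel rod 8 mm thick, 145 mm long, 0.12 kg; handle 50 mm long, 14 mm wide, 16 mm high. x along the bar to its long bare end (for the holes), z up in the rest. Fully in a hole this point is 109 mm from the collar's axis. Firmly gripped, the bar bears on the hole's mouth: a 10 N push makes about 0.5 N m (drag: 5 N).
- tommy_bar: The same bar; same origin and axes as bar_mid.
- bar_tip (a point): Rounded tip of the bar's long bare end, 85 mm from bar_mid along the bar's x. The short bare end reaches 60 mm the other way.
- bar_rest: Blue rest fixed to the bench: base 126 x 52 x 8 mm, with two upright V notches (8 mm thick, at x = +43 and -43 mm, about 40 mm wide and open upward at 90 degrees, the arms' tops about 57 mm above the bench). Origin: centre of the underside; x along the lying bar, towards its bare end at the start.
- rest_cradle (a point): Point on the rest where bar_mid lies when the bar is in both notches with the handle between them: 46 mm above the bench. The handle has 14 mm of play along x either way.
- beaker_mid (a point): Bystander: empty glass beaker, 78 mm wide, 94 mm high; the point is half-way up.
- vial_mid (a point): Bystander: small clear vial with a white cap, 23 mm wide, 45 mm high; the point is half-way up.
- reagent_bottle_mid (a point): Bystander: white plastic bottle with a blue cap, 64 mm wide, 150 mm high; the point is half-way up.
Mind the look-alikes: they are no part of the job. Of the things shaped like the tommy_bar, the bare steel one is meant.

How it is judged:
By the outcome, as a careful person would: the job done as asked, in the order asked, and still so for the second after the job is handed in, with the robot touching nothing.
It also fails if it takes over 72 s, if anything falls off the work surface, if the arm or the gripper's body presses on something with over 40 N, if the wrist force passes 120 N, or if a joint passes its speed limit or range.

## Working session

There is one attempt and no reset: what is moved stays moved. The work goes in short steps, Python scripts to look and compute and a shell command to move; the robot and the scene stay as the last step left them, time stands still between calls to the robot, and variables do not carry over. Pictures are saved under pics/ and viewed, about 8 in all and at most 12, crops included, and the job is handed in when it is done.

```bash
mkdir -p pics; ls; cat > h.py <<'E'
import numpy as np, cv2
from station import ctrl
from scipy.spatial.transform import Rotation as R
def ray(p,uv):
    K=np.array(p["camera_matrix"]);d=np.array(p["dist_coeffs"])
    n=cv2.undistortPoints(np.array([[uv]],float),K,d)[0,0]
    Rm=cv2.Rodrigues(np.array(p["rvec"],float))[0];t=np.array(p["tvec"],float).ravel()
    return -Rm.T@t, Rm.T@np.array([n[0],n[1],1.])
def onz(p,uv,z):
    c,d=ray(p,uv);return c+d*(z-c[2])/d[2]
def proj(p,X):
    return cv2.projectPoints(np.atleast_2d(np.array(X,float)),np.array(p["rvec"],float),np.array(p["tvec"],float),np.array(p["camera_matrix"]),np.array(p["dist_coeffs"]))[0][:,0]
E
python3 - <<'E'
from h import *
for n in("top","side"):
    p=ctrl.get_image(n);cv2.imwrite(f"pics/{n}0.png",p["image"])
    print(n,"cam",ray(p,(320,200)))
    for t in["reactor","guard_post_left","guard_post_right","collar","collar_hole","lid","bar_mid","bar_tip","bar_rest","rest_cradle","tommy_bar","beaker_mid","vial_mid","reagent_bottle_mid"]:
        print(t,[(np.round(b["box"]).tolist(),round(b["p"],2)) for b in ctrl.boxes_of(t,p)[:4]])
print(ctrl.get_obs())
E
```

```text
pics
top cam (array([0.37050905, 0.01177781, 1.10413974]), array([ 0.18585032, -0.00956361, -0.98259103]))
reactor [([297.0, 188.0, 71.0, 82.0], 0.74)]
guard_post_left []
guard_post_right [([296.0, 181.0, 73.0, 68.0], 0.83)]
collar [([297.0, 183.0, 38.0, 44.0], 0.65), ([410.0, 230.0, 23.0, 46.0], 0.51)]
collar_hole [([298.0, 183.0, 42.0, 40.0], 0.83)]
lid []
bar_mid [([413.0, 225.0, 10.0, 58.0], 0.69), ([360.0, 276.0, 34.0, 43.0], 0.57)]
bar_tip [([414.0, 223.0, 13.0, 60.0], 0.8), ([356.0, 274.0, 29.0, 45.0], 0.53)]
bar_rest [([410.0, 232.0, 29.0, 49.0], 0.59)]
rest_cradle [([410.0, 232.0, 25.0, 54.0], 0.68)]
tommy_bar [([414.0, 227.0, 7.0, 50.0], 0.77), ([357.0, 276.0, 36.0, 44.0], 0.66)]
beaker_mid [([206.0, 215.0, 34.0, 36.0], 0.94)]
vial_mid [([414.0, 227.0, 8.0, 54.0], 0.74), ([246.0, 233.0, 10.0, 13.0], 0.65)]
reagent_bottle_mid [([398.0, 177.0, 32.0, 34.0], 0.93)]
side cam (array([0.02409268, 0.8460809 , 0.47750707]), array([ 0.47501548, -0.80404754, -0.35815311]))
reactor [([280.0, 219.0, 85.0, 81.0], 0.89)]
guard_post_left [([275.0, 216.0, 72.0, 82.0], 0.88)]
guard_post_righ
[... 713 characters left out ...]
0, 23.0, 54.0], 0.74)]
{'t': 1.5, 'q': array([-1.27602639e+00,  5.26991844e-02,  1.61288943e+00, -4.18880134e-06,
        1.47601126e+00, -1.19025111e-01]), 'dq': array([-3.28031605e-04,  2.95704942e-04, -7.93868747e-05, -5.60037336e-05,
        1.22422771e-03,  1.34952246e-03]), 'effort': array([ 9.39907331e-04, -3.93673003e+01, -3.70447505e+01, -9.19633248e-05,
        6.93482270e-04,  1.22663505e-05]), 'tool_pos': array([ 0.25128417, -0.57224067,  0.2313104 ]), 'tool_rot': array([-3.07458493e+00, -6.45359567e-01,  7.52090558e-06]), 'contact_force': array([-0.01120389, -0.09923097, -0.69980659]), 'wrist_torque': array([ 0.01682577, -0.01379544, -0.03796628]), 'opening': 0.0852460764187882}
```

```bash
python3 - <<'E'
import cv2
a=cv2.imread("pics/top0.png")[150:310,240:440];cv2.imwrite("pics/t1.png",cv2.resize(a,None,fx=3.75,fy=3.75,interpolation=cv2.INTER_CUBIC))
a=cv2.imread("pics/side0.png")[150:310,220:420];cv2.imwrite("pics/s1.png",cv2.resize(a,None,fx=3.75,fy=3.75,interpolation=cv2.INTER_CUBIC))
E
```

```text
(no output)
```

View pics/t1.png

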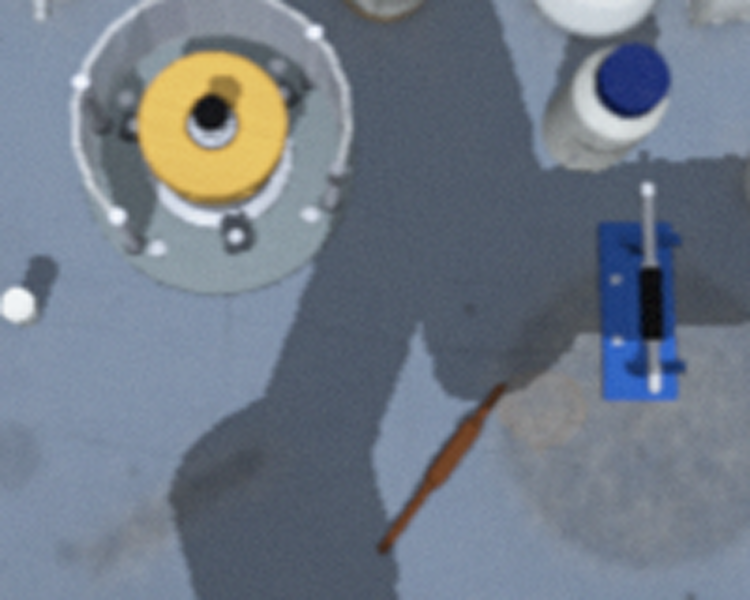

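View pics/s1.png

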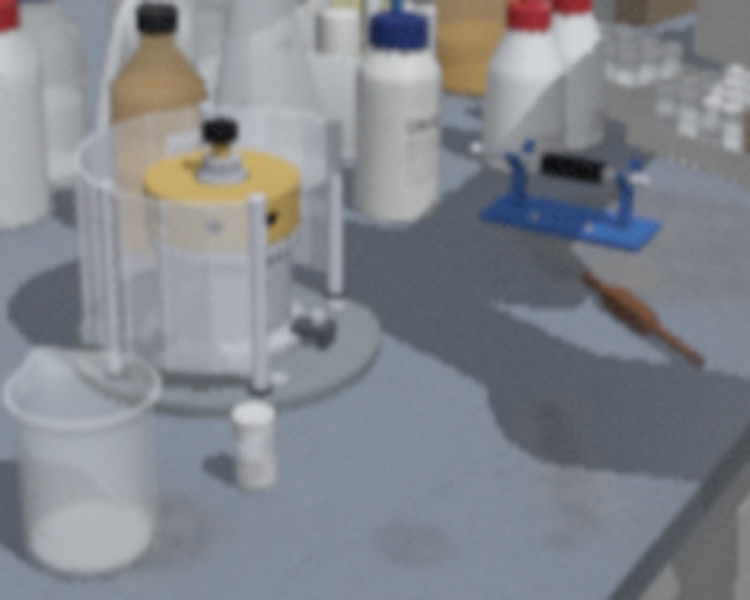

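```bash
cat >> h.py <<'E'
def hits_cyl(p,uv,c,r):
    o,d=ray(p,uv);a=d[:2]@d[:2];b=2*(o[:2]-c)@d[:2];q=(o[:2]-c)@(o[:2]-c)-r*r
    s=b*b-4*a*q
    if s<0:return None
    return o+d*(-b-np.sqrt(s))/(2*a)
E
python3 - <<'E'
from h import *
P={}
for n in("top","side"): P[n]=ctrl.get_image(n)
t,s=P["top"],P["side"]
T=lambda x,y:(240+(x-1.4)/3.75,150+(y-1.4)/3.75); S=lambda x,y:(220+(x-1.4)/3.75,150+(y-1.4)/3.75)
def ymask(im):
    h=cv2.cvtColor(im,cv2.COLOR_BGR2HSV);return cv2.inRange(h,(18,110,120),(34,255,255))
m=ymask(t["image"]); m[:150]=0;m[230:]=0;m[:,:250]=0;m[:,350:]=0
m=cv2.morphologyEx(m,cv2.MORPH_CLOSE,np.ones((9,9)))
c=max(cv2.findContours(m,0,1)[0],key=cv2.contourArea);e=cv2.fitEllipse(cv2.convexHull(c));print("ellipse",e,onz(t,e[0],.116))
print("knob",onz(t,T(210,111),.15),onz(s,S(220,131),.143))
print("plate fit side ellipse? posts:")
for nm,u in dict(Lt=(258,197),Rt=(336,125),b=(110,190)).items(): print(nm,"side top",onz(s,S(*u),.133))
for nm,u in dict(Lf=(261,387),Rf=(338,297),bf=(115,372)).items(): print(nm,"side foot",onz(s,S(*u),.010))
for nm,u in dict(a=(80,80),b=(315,33),c=(118,215),d=(338,170)).items(): print(nm,"top133",onz(t,T(*u),.133))
for nm,u in dict(c=(157,248),d=(310,213)).items(): print(nm,"top foot",onz(t,T(*u),.01))
for nm,u in dict(mid=(651,303),tip=(647,188),short=(655,385)).items(): print(nm,onz(t,T(*u),.046))
for nm,u in dict(mid=(572,167),tip=(477,148),short=(640,180)).items(): print(nm,"side",onz(s,S(*u),.046))
for nm,u in dict(a=(599,223),b=(673,223),c=(678,398),d=(604,398)).items(): print("rest",nm,onz(t,T(*u),.008))
print("vial",onz(t,T(18,305),.045),"beaker",onz(t,(206,215),.094),"bottle",onz(t,T(633,78),.15))
E
```

```text
ellipse ((296.2976379394531, 183.42063903808594), (39.393192291259766, 39.982852935791016), 179.8296661376953) [0.59656143 0.06020702 0.116     ]
knob [0.59875799 0.06044062 0.15      ] [0.59774227 0.06096181 0.143     ]
plate fit side ellipse? posts:
Lt side top [0.53089139 0.11841355 0.133     ]
Rt side top [ 0.55984378 -0.01030569  0.133     ]
b side top [0.60803794 0.15331608 0.133     ]
Lf side foot [0.53522868 0.11316966 0.01      ]
Rf side foot [ 0.56386227 -0.01874434  0.01      ]
bf side foot [0.62080937 0.14293048 0.01      ]
a top133 [0.62087573 0.14449281 0.133     ]
b top133 [ 0.65579385 -0.00398999  0.133     ]
c top133 [0.5346184  0.11652262 0.133     ]
d top133 [ 0.56688703 -0.02040371  0.133     ]
c top foot [0.53264185 0.101419   0.01      ]
d top foot [ 0.56033341 -0.00533705  0.01      ]
mid [ 0.49805153 -0.23772495  0.046     ]
tip [ 0.5775145  -0.23613877  0.046     ]
short [ 0.44257279 -0.23970539  0.046     ]
mid side [ 0.49688374 -0.23715697  0.046     ]
tip side [ 0.57575011 -0.23725567  0.046     ]
short side [ 0.44366834 -0.23823163  0.046     ]
rest a [ 0.55877736 -0.21035121  0.008     ]
rest b [ 0.56012719 -0.26328786  0.008     ]
rest c [ 0.436462  -0.2648013  0.008    ]
rest d [ 0.43536916 -0.21283168  0.008     ]
vial [0.48614294 0.19086    0.045     ] beaker [0.51725912 0.27835567 0.094     ] bottle [ 0.62730145 -0.20405611  0.15      ]
```

```bash
cat > holes.py <<'E'
from h import *
C=np.array([.5975,.0605]); YAW=13.4
def crop(p,x0,y0,w,h,f,name):
    cv2.imwrite(name,cv2.resize(p["image"][y0:y0+h,x0:x0+w],None,fx=f,fy=f,interpolation=cv2.INTER_CUBIC))
def ang(uv,p,c=C):
    X=hits_cyl(p,uv,c,.048);return np.degrees(np.arctan2(X[1]-c[1],X[0]-c[0])),X[2]
E
python3 - <<'E'
from holes import *
s=ctrl.get_image("side")
for u in((292.0,207.7),(276.5,209.9)):print(ang(u,s))
# unwrapped strip of collar
A=np.arange(60,230,.5);Z=np.arange(.118,.082,-.0005)
X=np.array([[C[0]+.048*np.cos(np.radians(a)),C[1]+.048*np.sin(np.radians(a)),z] for z in Z for a in A])
m=proj(s,X).reshape(len(Z),len(A),2).astype(np.float32)
g=cv2.remap(s["image"],m[...,0],m[...,1],cv2.INTER_CUBIC)
cv2.imwrite("pics/strip.png",cv2.resize(g,None,fx=2.3,fy=4))
gr=g[30:44].mean((0,2));print([(A[i],int(gr[i])) for i in range(0,len(A),6)])
E
```

```text
(np.float64(162.36547804417577), np.float64(0.10116455669524049))
(np.float64(118.9399699838371), np.float64(0.10060041348333071))
[(np.float64(60.0), 143), (np.float64(63.0), 142), (np.float64(66.0), 140), (np.float64(69.0), 140), (np.float64(72.0), 141), (np.float64(75.0), 147), (np.float64(78.0), 154), (np.float64(81.0), 154), (np.float64(84.0), 154), (np.float64(87.0), 155), (np.float64(90.0), 156), (np.float64(93.0), 157), (np.float64(96.0), 157), (np.float64(99.0), 158), (np.float64(102.0), 159), (np.float64(105.0), 159), (np.float64(108.0), 159), (np.float64(111.0), 158), (np.float64(114.0), 154), (np.float64(117.0), 147), (np.float64(120.0), 144), (np.float64(123.0), 150), (np.float64(126.0), 162), (np.float64(129.0), 167), (np.float64(132.0), 168), (np.float64(135.0), 167), (np.float64(138.0), 168), (np.float64(141.0), 165), (np.float64(144.0), 158), (np.float64(147.0), 156), (np.float64(150.0), 166), (np.float64(153.0), 163), (np.float64(156.0), 140), (np.float64(159.0), 89), (np.float64(162.0), 56), (np.float64(165.0), 72), (np.float64(168.0), 101), (np.float64(171.0), 118), (np.float64(174.0), 120), (np.float64(177.0), 119), (np.float64(180.0), 118), (np.float64(183.0), 117), (np.float64(186.0), 114), (np.float64(189.0), 116), (np.float64(192.0), 120), (np.float64(195.0), 125), (np.float64(198.0), 133), (np.float64(201.0), 138), (np.float64(204.0), 141), (np.float64(207.0), 143), (np.float64(210.0), 143), (np.float64(213.0), 143), (np.float64(216.0), 141), (np.float64(219.0), 140), (np.float64(222.0), 138), (np.float64(225.0), 136), (np.float64(228.0), 133)]
```

View pics/strip.png

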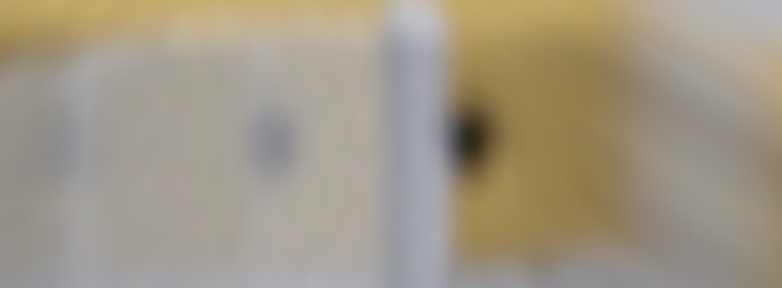

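```bash
python3 -m jog '[0.6,0.036,-0.0208,0.007,0,0,0, 0.6,0.036,-0.0208,0.007,0,0,0, 0.6,0.036,-0.0208,0.007,0,0,0, 0.6,0.036,-0.0208,0.007,0,0,0, 0.6,0.036,-0.0208,0.007,0,0,0, 0.6,0.036,-0.0208,0.007,0,0,0, 0.6,0.036,-0.0208,0.007,0,0,0, 0.6,0.036,-0.0208,0.007,0,0,0, 0.6,0.036,-0.0208,0.007,0,0,0, 0.6,0.036,-0.0208,0.007,0,0,0]' 40
python3 -m jog '[0.6,0,0,0,0,0,7.5, 0.6,0,0,0,0,0,7.5, 0.6,0,0,0,0,0,7.5, 0.6,0,0,0,0,0,0]'
cat > st.py <<'E'
from h import *
import sys
# python3 st.py [x y z yaw]: current pose and tool-frame delta to a tool-down target (yaw = heading of tool x)
o=ctrl.get_obs();M=R.from_rotvec(o["tool_rot"]);m=M.as_matrix();P=np.array(o["tool_pos"])
yaw=np.degrees(np.arctan2(m[1,0],m[0,0]))
c=np.array([.5975,.0605]);d=P[:2]-c
print("t %.2f"%o["t"],"pos",P.round(4),"yaw %.2f"%yaw,"tilt",m[:,2].round(3),"F",np.round(o["contact_force"],1),"M",np.round(o["wrist_torque"],2),"op %.4f"%o["opening"])
f=M.inv().apply(o["contact_force"]);print("F tool",f.round(1),"polar r %.4f th %.2f"%(np.hypot(*d),np.degrees(np.arctan2(d[1],d[0]))%360),"q6 %.2f"%o["q"][5])
if len(sys.argv)>1:
    a=list(map(float,sys.argv[1:]));y=np.radians(a[3])
    T=np.array([[np.cos(y),np.sin(y),0],[np.sin(y),-np.cos(y),0],[0,0,-1]])
    print("shift(tool)",M.inv().apply(np.array(a[:3])-P).round(4),"turn",(M.inv()*R.from_matrix(T)).as_rotvec(degrees=True).round(2))
E
python3 st.py .4975 -.2375 .027 1.2
```

```text
t: 2.9
tool_pos: [0.4981, -0.2359, 0.1613]
tool_rot: [3.074, 0.645, 0.001]
contact_force: [0.5, -0.3, 0.4]
opening: 0.0514
t: 3.4
tool_pos: [0.4973, -0.237, 0.1614]
tool_rot: [3.141, 0.036, 0.0]
contact_force: [0.3, 0.3, 1.8]
opening: 0.051
t 3.40 pos [ 0.4973 -0.237   0.1614] yaw 1.30 tilt [ 0. -0. -1.] F [0.3 0.3 1.8] M [-0.04 -0.03  0.04] op 0.0510
F tool [ 0.3 -0.3 -1.8] polar r 0.3139 th 251.39 q6 0.97
shift(tool) [1.000e-04 5.000e-04 1.344e-01] turn [ 0.01 -0.01  0.1 ]
```

```bash
python3 -m jog '[0.6,0,0,0.03,0,0,0, 0.6,0,0,0.03,0,0,0, 0.6,0,0,0.03,0,0,0, 0.6,0,0.0005,0.025,0,0,0, 0.6,0,0,0.0185,0,0,0, 0.6,0,0,0,0,0,0, 0,0,0,0,0,0,0, 0,0,0,0,0,0,0, 0,0,0,0,0,0,0, 0,0,0,0,0,0,0]' 110
python3 st.py
```

```text
t: 4.65
tool_pos: [0.4983, -0.2385, 0.0295]
tool_rot: [3.139, 0.034, 0.004]
contact_force: [-1.1, -2.5, 5.9]
opening: 0.0115
t 4.65 pos [ 0.4983 -0.2385  0.0295] yaw 1.22 tilt [ 0.002 -0.002 -1.   ] F [-1.1 -2.5  5.9] M [-0.27  0.14  0.08] op 0.0115
F tool [-1.1  2.5 -5.9] polar r 0.3150 th 251.66 q6 0.97
```

```bash
python3 -m jog '[0,0,0,-0.001,0,0,0, 0,0,0,-0.005,0,0,0, 0,0,0,-0.015,0,0,0, 0,0,0,-0.02,0,0,0, 0,0,0,-0.02,0,0,0, 0,0,0,-0.012,0,0,0,0,0,0,0,0,0,0]'
python3 st.py
python3 - <<'E'
from holes import *
t=ctrl.get_image("top");s=ctrl.get_image("side")
a=cv2.resize(t["image"][180:270,370:460],None,fx=4.4,fy=4.4,interpolation=cv2.INTER_CUBIC)
b=cv2.resize(s["image"][130:220,330:420],None,fx=4.4,fy=4.4,interpolation=cv2.INTER_CUBIC)
cv2.imwrite("pics/g1.png",np.hstack([a,b]))
E
```

```text
t: 5.52
tool_pos: [0.4982, -0.2381, 0.1027]
tool_rot: [3.14, 0.033, 0.004]
contact_force: [-0.5, -0.0, -1.5]
opening: 0.0119
t 5.53 pos [ 0.4982 -0.2381  0.1027] yaw 1.21 tilt [ 0.003 -0.002 -1.   ] F [-0.5 -0.  -1.5] M [-0.01  0.03  0.03] op 0.0119
F tool [-0.5  0.   1.5] polar r 0.3147 th 251.61 q6 0.97
```

View pics/g1.png

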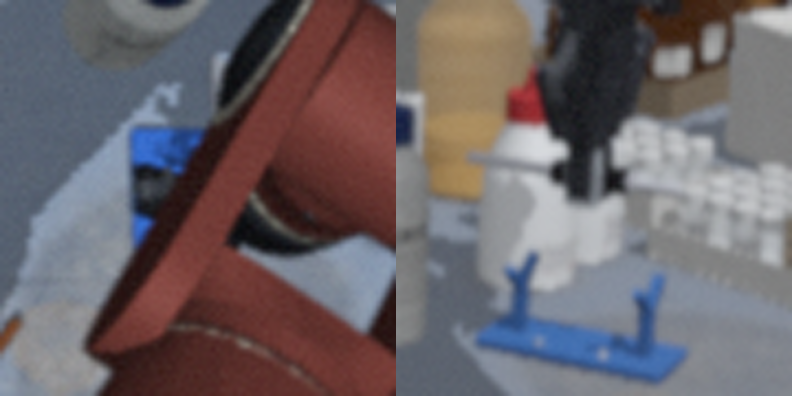

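```bash
python3 - <<'E'
from holes import *
s=ctrl.get_image("side")
for z in (.115,.119,.123):
  print(z,[np.round(proj(s,[.498+l,-.2381+l*.021,z])[0],1).tolist() for l in(-.06,-.025,.025,.06,.085)])
a=cv2.resize(s["image"][150:190,335:395],None,fx=12,fy=12,interpolation=cv2.INTER_CUBIC)
cv2.imwrite("pics/g2.png",a)
E
```

```text
0.115 [[394.2, 173.5], [381.8, 171.5], [364.8, 168.7], [353.2, 166.8], [345.1, 165.4]]
0.119 [[394.3, 172.0], [381.9, 170.0], [364.8, 167.3], [353.2, 165.4], [345.1, 164.1]]
0.123 [[394.4, 170.6], [382.0, 168.6], [364.9, 165.8], [353.3, 164.0], [345.2, 162.7]]
```

View pics/g2.png

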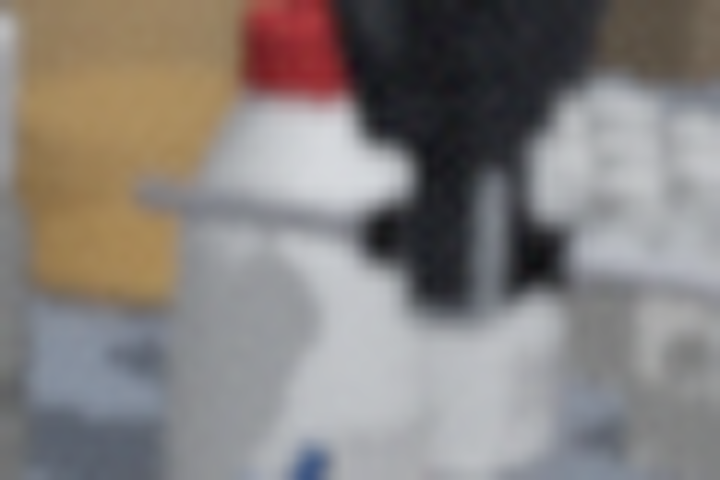

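```bash
python3 -m jog '[0,-0.0107,-0.0316,0.0028,0,0,0, 0,-0.0107,-0.0316,0.0028,0,0,0, 0,-0.0107,-0.0316,0.0028,0,0,0, 0,-0.0107,-0.0316,0.0028,0,0,0, 0,-0.0107,-0.0316,0.0028,0,0,0, 0,-0.0107,-0.0316,0.0028,0,0,0, 0,0,0,0,0,0,-9.2, 0,0,0,0,0,0,-9.2, 0,0,0,0,0,0,-9.1, 0,0,0,0,0,0,0]'
python3 st.py .4659 -.0115 .0855 28.7
```

```text
t: 6.92
tool_pos: [0.4284, -0.0491, 0.0831]
tool_rot: [-3.043, -0.776, 0.002]
contact_force: [-0.6, -0.6, -1.2]
opening: 0.0119
t 6.92 pos [ 0.4284 -0.0491  0.0831] yaw 28.61 tilt [-0.002  0.    -1.   ] F [-0.6 -0.6 -1.2] M [ 0.02 -0.02 -0.03] op 0.0119
F tool [-0.8  0.3  1.2] polar r 0.2015 th 212.96 q6 0.78
shift(tool) [ 0.0509 -0.0151 -0.0024] turn [-0.07  0.07 -0.09]
```

```bash
python3 -m jog '[0,0.017,-0.005,-0.0008,0,0,0, 0,0.017,-0.005,-0.0008,0,0,0, 0,0.017,-0.005,-0.0008,0,0,0, 0,0,0,0,0,0,0]'
python3 st.py
python3 - <<'E'
from holes import *
t=ctrl.get_image("top");s=ctrl.get_image("side")
a=cv2.resize(t["image"][155:215,265:325],None,fx=6.5,fy=6.5,interpolation=cv2.INTER_CUBIC)
b=cv2.resize(s["image"][185:245,265:325],None,fx=6.5,fy=6.5,interpolation=cv2.INTER_CUBIC)
cv2.imwrite("pics/g3.png",np.hstack([a,b]))
o=ctrl.get_obs();P=o["tool_pos"]
for th in (163.7,208.7):
  X=[C[0]+.048*np.cos(np.radians(th)),C[1]+.048*np.sin(np.radians(th)),.1];print(th,proj(t,X)[0],proj(s,X)[0])
d=np.array([np.cos(np.radians(28.6)),np.sin(np.radians(28.6)),0])
for dz in(.012,.0165):print(dz,[ (proj(t,P+d*l+[0,0,dz])[0].round(1),proj(s,P+d*l+[0,0,dz])[0].round(1)) for l in(.03,.085)])
E
```

```text
t: 7.42
tool_pos: [0.4678, -0.0106, 0.0867]
tool_rot: [3.043, 0.782, 0.0]
contact_force: [0.7, 0.3, -1.4]
opening: 0.0121
t 7.42 pos [ 0.4678 -0.0106  0.0867] yaw 28.82 tilt [ 0.  0. -1.] F [ 0.7  0.3 -1.4] M [ 0.01 -0.02 -0.02] op 0.0121
F tool [0.8 0.1 1.4] polar r 0.1479 th 208.72 q6 0.89
163.7 [290.27933429 202.8855873 ] [292.39953614 208.06122617]
208.7 [305.36827487 201.66338045] [299.87099062 202.64485947]
0.012 [(array([318.9, 227.6]), array([330.9, 203.9])), (array([308.5, 207.6]), array([307. , 203.5]))]
0.0165 [(array([318.9, 227.4]), array([330.9, 202.1])), (array([308.5, 207.3]), array([306.9, 201.6]))]
```

View pics/g3.png

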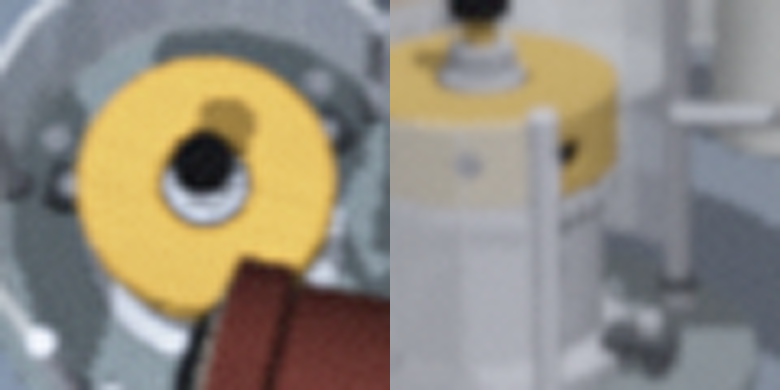

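```bash
python3 -m jog '[0,0.006,0,0.0022,0,0,0, 0,0.007,0,0,0,0,0, 0,0.004,0,0,0,0,0, 0,0.004,0,0,0,0,0, 0,0.004,0,0,0,0,0, 0,0,0,0,0,0,0]'
python3 st.py
```

```text
t: 8.28
tool_pos: [0.489, 0.0003, 0.0844]
tool_rot: [3.043, 0.779, 0.001]
contact_force: [0.7, -0.1, -0.9]
opening: 0.0118
t 8.28 pos [4.89e-01 3.00e-04 8.44e-02] yaw 28.71 tilt [ 0.001 -0.    -1.   ] F [ 0.7 -0.1 -0.9] M [-0.12 -0.13 -0.06] op 0.0118
F tool [0.6 0.4 0.9] polar r 0.1241 th 209.02 q6 0.92
```

```bash
python3 -m jog '[0,0.004,0.0005,0,0,0,0, 0,0.004,0,0,0,0,0, 0,0.003,0,0,0,0,0, 0,0,0,0,0,0,0]'
python3 st.py
```

```text
t: 8.78
tool_pos: [0.4986, 0.0053, 0.0842]
tool_rot: [-3.043, -0.779, 0.0]
contact_force: [0.2, 0.4, -1.4]
opening: 0.0122
t 8.78 pos [0.4986 0.0053 0.0842] yaw 28.73 tilt [-0.  0. -1.] F [ 0.2  0.4 -1.4] M [-0.03  0.02 -0.03] op 0.0122
F tool [ 0.4 -0.2  1.4] polar r 0.1132 th 209.16 q6 0.93
```

```bash
python3 -m jog '[0,0.001,-0.0040,0,0,0,2, 0,0.0002,-0.0059,0,0,0,3, 0,0.0002,-0.0059,0,0,0,3, 0,0.0002,-0.0059,0,0,0,3, 0,0.0002,-0.0059,0,0,0,3]'
python3 st.py
```

```text
t: 9.4
tool_pos: [0.4891, 0.0299, 0.0842]
tool_rot: [3.113, 0.397, -0.001]
contact_force: [-0.5, -5.6, -0.5]
opening: 0.0122
t 9.40 pos [0.4891 0.0299 0.0842] yaw 14.55 tilt [-0.    -0.003 -1.   ] F [-0.5 -5.6 -0.5] M [-0.96  0.08 -0.38] op 0.0122
F tool [-1.9  5.2  0.6] polar r 0.1127 th 195.77 q6 1.23
```

```bash
python3 -m jog '[0,0.0003,-0.0088,0,0,0,4.5, 0,0.0003,-0.0088,0,0,0,4.5, 0,0.0003,-0.0088,0,0,0,4.5, 0,0.0003,-0.0088,0,0,0,4.5, 0,0.0003,-0.0088,0,0,0,4.5, 0,0.0003,-0.0088,0,0,0,4.5]'
python3 st.py
python3 -m jog '[0,0.0003,-0.0088,0,0,0,4.5, 0,0.0003,-0.0088,0,0,0,4.5, 0,0.0003,-0.0088,0,0,0,4.5]'
python3 st.py
```

```text
t: 10.15
tool_pos: [0.4872, 0.0825, 0.084]
tool_rot: [3.12, -0.342, -0.003]
contact_force: [-1.4, -4.9, 0.7]
opening: 0.0119
t 10.15 pos [0.4872 0.0825 0.084 ] yaw -12.50 tilt [-0.002 -0.003 -1.   ] F [-1.4 -4.9  0.7] M [-0.86  0.21 -0.42] op 0.0119
F tool [-0.3  5.1 -0.6] polar r 0.1125 th 168.72 q6 1.81
t: 10.52
tool_pos: [0.4954, 0.1076, 0.0839]
tool_rot: [3.058, -0.706, -0.003]
contact_force: [-2.6, -4.3, -0.2]
opening: 0.0123
t 10.53 pos [0.4954 0.1076 0.0839] yaw -26.00 tilt [-0.003 -0.003 -1.   ] F [-2.6 -4.3 -0.2] M [-0.81  0.37 -0.38] op 0.0123
F tool [-0.4  5.   0.2] polar r 0.1125 th 155.24 q6 2.09
```

```bash
python3 -m jog '[0,0.0002,-0.0059,0,0,0,3, 0,0.0002,-0.0059,0,0,0,3, 0,0,0,0,0,0,0]'
python3 st.py
python3 -m jog '[0,0,0.003,0,0,0,-1.5, 0,-0.004,0,0,0,0,0, 0,-0.006,0,0,0,0,0]'
python3 st.py
```

```text
t: 10.9
tool_pos: [0.5011, 0.1183, 0.0838]
tool_rot: [3.019, -0.86, -0.004]
contact_force: [-3.3, -2.9, 0.7]
opening: 0.0121
t 10.90 pos [0.5011 0.1183 0.0838] yaw -31.79 tilt [-0.003 -0.002 -1.   ] F [-3.3 -2.9  0.7] M [-0.55  0.51 -0.27] op 0.0121
F tool [-1.3  4.3 -0.6] polar r 0.1124 th 149.07 q6 2.21
t: 11.28
tool_pos: [0.4919, 0.1211, 0.0843]
tool_rot: [3.032, -0.821, 0.001]
contact_force: [-0.7, -2.9, -1.0]
opening: 0.0117
t 11.28 pos [0.4919 0.1211 0.0843] yaw -30.31 tilt [ 0.001 -0.    -1.   ] F [-0.7 -2.9 -1. ] M [-0.51  0.03 -0.24] op 0.0117
F tool [0.8 2.9 1. ] polar r 0.1218 th 150.13 q6 2.19
```

```bash
python3 -m jog '[0,-0.01,0.0005,0,0,0,0, 0,-0.012,0,0,0,0,0, 0,-0.008,0,0,0,0,0, 0,0.0015,0.0209,0,0,0,-8, 0,0.0015,0.0209,0,0,0,-8, 0,0.0015,0.0209,0,0,0,-8, 0,0.0015,0.0209,0,0,0,-8, 0,0.0015,0.0209,0,0,0,-8, 0,0.0015,0.0209,0,0,0,-8, 0,0,0,0,0,0,0]'
python3 st.py
python3 - <<'E'
from holes import *
s=ctrl.get_image("side")
A=np.arange(60,230,.5);Z=np.arange(.118,.082,-.0005)
X=np.array([[C[0]+.048*np.cos(np.radians(a)),C[1]+.048*np.sin(np.radians(a)),z] for z in Z for a in A])
m=proj(s,X).reshape(len(Z),len(A),2).astype(np.float32)
g=cv2.remap(s["image"],m[...,0],m[...,1],cv2.INTER_CUBIC)
g=cv2.resize(g,None,fx=2.3,fy=4)
b=cv2.resize(s["image"][180:250,250:340],None,fx=8,fy=5,interpolation=cv2.INTER_CUBIC)
b=cv2.copyMakeBorder(b,0,0,0,782-720,cv2.BORDER_CONSTANT)
gr=cv2.cvtColor(cv2.remap(s["image"],m[...,0],m[...,1],1),6)[30:44].mean(0).round();print([(A[i],int(gr[i])) for i in range(0,len(A),4) if A[i]<200])
cv2.imwrite("pics/g4.png",np.vstack([g[:,:782],b])[:590])
E
```

```text
t: 12.52
tool_pos: [0.4527, 0.0142, 0.0844]
tool_rot: [-3.105, -0.48, -0.001]
contact_force: [-0.4, 0.8, -0.8]
opening: 0.0122
t 12.53 pos [0.4527 0.0142 0.0844] yaw 17.56 tilt [ 0.001  0.    -1.   ] F [-0.4  0.8 -0.8] M [-0.01  0.    0.05] op 0.0122
F tool [-0.1 -0.9  0.8] polar r 0.1520 th 197.73 q6 1.13
[(np.float64(60.0), 138), (np.float64(62.0), 136), (np.float64(64.0), 135), (np.float64(66.0), 136), (np.float64(68.0), 137), (np.float64(70.0), 141), (np.float64(72.0), 147), (np.float64(74.0), 152), (np.float64(76.0), 157), (np.float64(78.0), 161), (np.float64(80.0), 160), (np.float64(82.0), 159), (np.float64(84.0), 158), (np.float64(86.0), 158), (np.float64(88.0), 158), (np.float64(90.0), 159), (np.float64(92.0), 158), (np.float64(94.0), 159), (np.float64(96.0), 159), (np.float64(98.0), 160), (np.float64(100.0), 157), (np.float64(102.0), 152), (np.float64(104.0), 144), (np.float64(106.0), 138), (np.float64(108.0), 136), (np.float64(110.0), 139), (np.float64(112.0), 147), (np.float64(114.0), 156), (np.float64(116.0), 164), (np.float64(118.0), 168), (np.float64(120.0), 170), (np.f
[... 308 characters left out ...]
np.float64(146.0), 156), (np.float64(148.0), 158), (np.float64(150.0), 164), (np.float64(152.0), 164), (np.float64(154.0), 160), (np.float64(156.0), 153), (np.float64(158.0), 144), (np.float64(160.0), 139), (np.float64(162.0), 136), (np.float64(164.0), 137), (np.float64(166.0), 137), (np.float64(168.0), 136), (np.float64(170.0), 136), (np.float64(172.0), 136), (np.float64(174.0), 135), (np.float64(176.0), 134), (np.float64(178.0), 132), (np.float64(180.0), 130), (np.float64(182.0), 129), (np.float64(184.0), 127), (np.float64(186.0), 125), (np.float64(188.0), 122), (np.float64(190.0), 124), (np.float64(192.0), 125), (np.float64(194.0), 127), (np.float64(196.0), 127), (np.float64(198.0), 129)]
```

View pics/g4.png

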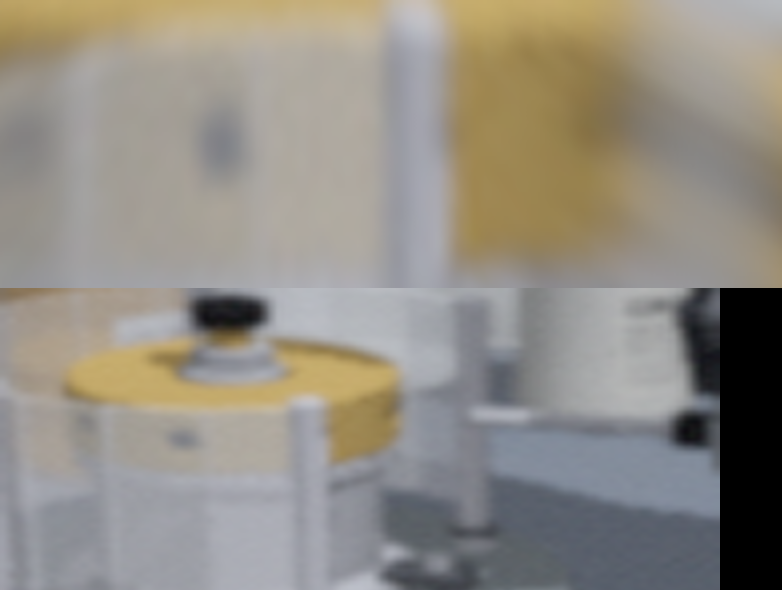

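```bash
python3 -m jog '[0,0.008,-0.0008,0,0,0,0.3, 0,0.008,0,0,0,0,0, 0,0.005,0,0,0,0,0, 0,0.004,0,0,0,0,0, 0,0.004,0,0,0,0,0, 0,0,0,0,0,0,0]'
python3 st.py
python3 -m jog '[0,0.004,0,0,0,0,0, 0,0.004,0,0,0,0,0, 0,0.002,0,0,0,0,0, 0,0,0,0,0,0,0]'
python3 st.py
```

```text
t: 13.32
tool_pos: [0.4806, 0.0239, 0.0843]
tool_rot: [3.105, 0.475, 0.002]
contact_force: [2.6, -2.2, -1.7]
opening: 0.0122
t 13.32 pos [0.4806 0.0239 0.0843] yaw 17.39 tilt [ 0.001 -0.    -1.   ] F [ 2.6 -2.2 -1.7] M [-0.33 -0.31 -0.18] op 0.0122
F tool [1.8 2.9 1.7] polar r 0.1225 th 197.39 q6 1.16
t: 13.82
tool_pos: [0.4898, 0.0269, 0.0842]
tool_rot: [3.105, 0.475, 0.001]
contact_force: [0.3, -4.7, -1.2]
opening: 0.0116
t 13.82 pos [0.4898 0.0269 0.0842] yaw 17.40 tilt [ 0. -0. -1.] F [ 0.3 -4.7 -1.2] M [-0.71 -0.05 -0.31] op 0.0116
F tool [-1.1  4.6  1.2] polar r 0.1128 th 197.31 q6 1.17
```

```bash
python3 -m jog '[0,0.0003,-0.0088,0,0,0,4.5, 0,0.0003,-0.0088,0,0,0,4.5, 0,0.0003,-0.0088,0,0,0,4.5, 0,0.0003,-0.0088,0,0,0,4.5, 0,0.0003,-0.0088,0,0,0,4.5, 0,0.0003,-0.0088,0,0,0,4.5, 0,0.0003,-0.0088,0,0,0,4.5]'
python3 st.py
python3 -m jog '[0,0.0003,-0.0088,0,0,0,4.5, 0,0.0003,-0.0088,0,0,0,4.5, 0,0.0003,-0.0088,0,0,0,4.5, 0,0.0002,-0.0049,0,0,0,2.5]'
python3 st.py
```

```text
t: 14.7
tool_pos: [0.4879, 0.0876, 0.0843]
tool_rot: [3.116, -0.39, 0.002]
contact_force: [2.0, -7.1, -2.3]
opening: 0.0117
t 14.70 pos [0.4879 0.0876 0.0843] yaw -14.27 tilt [ 0.001 -0.001 -1.   ] F [ 2.  -7.1 -2.3] M [-1.02 -0.2  -0.48] op 0.0117
F tool [3.7 6.4 2.3] polar r 0.1129 th 166.12 q6 1.85
t: 15.2
tool_pos: [0.4991, 0.1166, 0.0842]
tool_rot: [3.032, -0.818, -0.0]
contact_force: [-1.1, -6.4, -1.2]
opening: 0.0119
t 15.20 pos [0.4991 0.1166 0.0842] yaw -30.20 tilt [-0.001 -0.001 -1.   ] F [-1.1 -6.4 -1.2] M [-0.97  0.1  -0.44] op 0.0119
F tool [2.3 6.1 1.2] polar r 0.1133 th 150.32 q6 2.18
```

```bash
python3 -m jog '[0,0.0002,-0.002,0,0,0,1, 0,0,0.0045,0,0,0,-2.2, 0,-0.006,0,0,0,0,0, 0,-0.011,0,0,0,0,0, 0,-0.012,0,0,0,0,0, 0,-0.01,0,0,0,0,0, 0,0.0015,0.0209,0,0,0,-8, 0,0.0015,0.0209,0,0,0,-8, 0,0.0015,0.0209,0,0,0,-8]'
python3 -m jog '[0,0.0015,0.0209,0,0,0,-8, 0,0.0015,0.0209,0,0,0,-8, 0,0.0007,0.0131,0,0,0,-5, 0,0,0,0,0,0,0]'
python3 st.py
cat > strip.py <<'E'
from holes import *
s=ctrl.get_image("side")
A=np.arange(90,140,.5);Z=np.arange(.1035,.0965,-.0005)
X=np.array([[C[0]+.048*np.cos(np.radians(a)),C[1]+.048*np.sin(np.radians(a)),z] for z in Z for a in A])
m=proj(s,X).reshape(len(Z),len(A),2).astype(np.float32)
gr=cv2.cvtColor(cv2.remap(s["image"],m[...,0],m[...,1],1),6).mean(0)
from scipy.ndimage import gaussian_filter1d as g
gr=g(gr,3)
for i in range(8,len(A)-8):
    if gr[i]==gr[i-6:i+7].min(): print("hole?",A[i],gr[i].round(),"vs",gr[max(0,i-16):i+17].max().round())
E
python3 strip.py
```

```text
t: 16.32
tool_pos: [0.4451, 0.0736, 0.0841]
tool_rot: [-3.139, 0.126, -0.0]
contact_force: [0.2, 0.1, -1.8]
opening: 0.0121
t: 16.82
tool_pos: [0.4513, 0.0191, 0.0843]
tool_rot: [-3.111, -0.437, -0.001]
contact_force: [1.2, -0.1, -1.0]
opening: 0.0119
t 16.82 pos [0.4513 0.0191 0.0843] yaw 15.98 tilt [ 0.  0. -1.] F [ 1.2 -0.1 -1. ] M [0.02 0.04 0.  ] op 0.0119
F tool [1.1 0.4 1. ] polar r 0.1520 th 195.82 q6 1.17
hole? 107.5 137.0 vs 162.0
```

```bash
python3 -m jog '[0,0.008,0.0057,0,0,0,-2.2, 0,0.008,0,0,0,0,0, 0,0.005,0,0,0,0,0, 0,0.004,0,0,0,0,0, 0,0.004,0,0,0,0,0, 0,0,0,0,0,0,0]'
python3 st.py
python3 -m jog '[0,0.004,0,0,0,0,0, 0,0.004,0,0,0,0,0, 0,0.0025,0,0,0,0,0, 0,0,0,0,0,0,0]'
python3 st.py
```

```text
t: 17.62
tool_pos: [0.4809, 0.0226, 0.0843]
tool_rot: [3.102, 0.5, 0.001]
contact_force: [0.9, -0.6, -1.2]
opening: 0.0122
t 17.62 pos [0.4809 0.0226 0.0843] yaw 18.30 tilt [ 0.  0. -1.] F [ 0.9 -0.6 -1.2] M [-0.09 -0.05 -0.03] op 0.0122
F tool [0.7 0.8 1.2] polar r 0.1226 th 198.00 q6 1.14
t: 18.12
tool_pos: [0.4909, 0.0259, 0.0843]
tool_rot: [3.102, 0.5, 0.001]
contact_force: [1.6, -1.6, -1.5]
opening: 0.012
t 18.12 pos [0.4909 0.0259 0.0843] yaw 18.31 tilt [ 0.001  0.    -1.   ] F [ 1.6 -1.6 -1.5] M [-0.23 -0.22 -0.12] op 0.0120
F tool [1.  2.  1.5] polar r 0.1120 th 198.00 q6 1.15
```

```bash
python3 -m jog '[0,0.0002,-0.0059,0,0,0,3, 0,0.0002,-0.0059,0,0,0,3, 0,0.0002,-0.0059,0,0,0,3]'|grep for
python3 st.py
python3 -m jog '[0,0.0002,-0.0059,0,0,0,3, 0,0.0002,-0.0059,0,0,0,3]'|grep for
python3 st.py
```

```text
contact_force: [0.6, -5.6, -1.8]
t 18.50 pos [0.4869 0.0421 0.0844] yaw 9.15 tilt [ 0.001 -0.002 -1.   ] F [ 0.6 -5.6 -1.8] M [-0.86 -0.23 -0.39] op 0.0120
F tool [-0.3  5.6  1.8] polar r 0.1122 th 189.45 q6 1.35
contact_force: [1.3, -5.8, -0.2]
t 18.75 pos [0.4856 0.0538 0.0844] yaw 3.15 tilt [ 0.001 -0.003 -1.   ] F [ 1.3 -5.8 -0.2] M [-0.96 -0.15 -0.43] op 0.0122
F tool [1.  5.8 0.2] polar r 0.1121 th 183.45 q6 1.48
```

```bash
python3 -m jog '[0,0.0002,-0.0059,0,0,0,3]'|grep for
python3 st.py
```

```text
contact_force: [0.6, -7.2, -1.1]
t 18.88 pos [0.4854 0.0595 0.0844] yaw 0.15 tilt [ 0.001 -0.003 -1.   ] F [ 0.6 -7.2 -1.1] M [-1.21 -0.1  -0.47] op 0.0121
F tool [0.6 7.2 1.1] polar r 0.1121 th 180.51 q6 1.54
```

```bash
python3 -m jog '[0,0.0001,-0.0029,0,0,0,1.5]'|grep for
python3 st.py
```

```text
contact_force: [0.5, -7.8, -1.6]
t 19.00 pos [0.4854 0.0623 0.0843] yaw -1.30 tilt [ 0.001 -0.003 -1.   ] F [ 0.5 -7.8 -1.6] M [-1.23 -0.06 -0.54] op 0.0117
F tool [0.6 7.8 1.6] polar r 0.1121 th 179.09 q6 1.57
```

```bash
python3 -m jog '[0,0.0001,-0.0029,0,0,0,1.5]'|grep for
python3 st.py
```

```text
contact_force: [-0.2, -8.5, -0.9]
t 19.12 pos [0.4855 0.0649 0.0843] yaw -2.81 tilt [ 0.    -0.004 -1.   ] F [-0.2 -8.5 -0.9] M [-1.31  0.01 -0.57] op 0.0118
F tool [0.3 8.5 0.9] polar r 0.1121 th 177.74 q6 1.60
```

```bash
python3 -m jog '[0,0.0001,-0.0029,0,0,0,1.5]'|grep for
python3 st.py
```

```text
contact_force: [-0.8, -8.9, -0.8]
t 19.25 pos [0.4856 0.0676 0.0843] yaw -4.32 tilt [-0.    -0.004 -1.   ] F [-0.8 -8.9 -0.8] M [-1.41  0.03 -0.61] op 0.0121
F tool [-0.1  8.9  0.9] polar r 0.1121 th 176.35 q6 1.64
```

```bash
python3 -m jog '[0,0,-0.0020,0,0,0,1]'|grep for
python3 st.py
```

```text
contact_force: [-0.2, -9.3, -0.6]
t 19.38 pos [0.4857 0.0695 0.0843] yaw -5.31 tilt [-0.    -0.004 -1.   ] F [-0.2 -9.3 -0.6] M [-1.46  0.06 -0.63] op 0.0119
F tool [0.7 9.3 0.6] polar r 0.1121 th 175.41 q6 1.66
```

```bash
python3 -m jog '[0,0,-0.0020,0,0,0,1]'|grep for
python3 st.py; python3 -m jog '[0,0,0,0,0,0,0]'|grep for; python3 st.py
```

```text
contact_force: [-0.7, -10.4, 0.9]
t 19.50 pos [0.4859 0.0713 0.0842] yaw -6.32 tilt [-0.    -0.005 -1.   ] F [ -0.7 -10.4   0.9] M [-1.49  0.06 -0.64] op 0.0120
F tool [ 0.5 10.4 -0.9] polar r 0.1121 th 174.47 q6 1.68
contact_force: [-1.3, -9.3, -0.7]
t 19.62 pos [0.4859 0.0713 0.0843] yaw -6.28 tilt [-0.    -0.005 -1.   ] F [-1.3 -9.3 -0.7] M [-1.45  0.05 -0.62] op 0.0119
F tool [-0.3  9.3  0.7] polar r 0.1121 th 174.46 q6 1.68
```

```bash
python3 -m jog '[0,0,-0.0014,0,0,0,0.7, 0,0,0,0,0,0,0]'|grep for; python3 st.py
python3 -m jog '[0,0,0.003,0,0,0,-1.5, 0,0,0.003,0,0,0,-1.5, 0,0,0,0,0,0,0]'|grep for; python3 st.py
```

```text
contact_force: [-1.6, -10.1, -0.6]
t 19.88 pos [0.486  0.0725 0.0842] yaw -6.99 tilt [-0.    -0.005 -1.   ] F [ -1.6 -10.1  -0.6] M [-1.52  0.03 -0.65] op 0.0116
F tool [-0.4 10.2  0.6] polar r 0.1121 th 173.83 q6 1.69
contact_force: [1.5, -5.6, -2.0]
t 20.25 pos [0.4857 0.0682 0.0844] yaw -3.94 tilt [ 0.001 -0.001 -1.   ] F [ 1.5 -5.6 -2. ] M [-0.79 -0.2  -0.38] op 0.0120
F tool [1.9 5.5 2. ] polar r 0.1121 th 176.06 q6 1.63
```

```bash
python3 -m jog '[0,0,0.003,0,0,0,-1.5, 0,0,0.003,0,0,0,-1.5, 0,0,0,0,0,0,0]'|grep for; python3 st.py
```

```text
contact_force: [-0.5, 0.5, -1.1]
t 20.62 pos [0.4847 0.0633 0.084 ] yaw -0.86 tilt [-0.001  0.001 -1.   ] F [-0.5  0.5 -1.1] M [ 0.05 -0.03 -0.01] op 0.0119
F tool [-0.5 -0.5  1.1] polar r 0.1128 th 178.60 q6 1.56
```

```bash
python3 -m jog '[0,-0.01,0,0,0,0,0, 0,-0.015,0,0,0,0,0, 0,-0.016,0,0,0,0,0, 0,-0.015,0.005,-0.004,0,0,0, 0,0,0.0365,-0.004,0,0,0, 0,0,0.0365,-0.004,0,0,0, 0,0,0.0365,0,0,0,0, 0,0,0.0365,0,0,0,0, 0,0,0.0365,0,0,0,0, 0,0,0.0365,0,0,0,0]'
python3 -m jog '[0,0.015,0.0365,0,0,0,0, 0,0.015,0.0365,0,0,0,0, 0,0.015,0,0,0,0,-2.1, 0,0.015,0,0,0,0,0, 0,0,0,0,0,0,0]'
python3 st.py .4982 -.2382 .0300 1.2; python3 strip.py
```

```text
t: 21.88
tool_pos: [0.4249, -0.1608, 0.0961]
tool_rot: [-3.141, 0.024, 0.0]
contact_force: [0.1, -0.2, -1.0]
opening: 0.0118
t: 22.5
tool_pos: [0.4851, -0.2324, 0.0961]
tool_rot: [-3.141, -0.036, 0.0]
contact_force: [-0.5, -0.5, -1.3]
opening: 0.0118
t 22.50 pos [ 0.4851 -0.2324  0.0961] yaw 1.32 tilt [-0.     0.001 -1.   ] F [-0.5 -0.5 -1.3] M [0.02 0.05 0.01] op 0.0118
F tool [-0.5  0.5  1.3] polar r 0.3137 th 249.01 q6 0.96
shift(tool) [0.013  0.0062 0.0661] turn [-0.03  0.02  0.12]
hole? 131.5 148.0 vs 169.0
```

```bash
python3 -m jog '[0,0.013,0.0062,0,0,0,0, 0,0,0,0.02,0,0,0, 0,0,0,0.02,0,0,0, 0,0,0,0.012,0,0,0, 0,0,0,0.008,0,0,0, 0,0,0,0.004,0,0,0, 0,0,0,0,0,0,0]'
python3 st.py
python3 - <<'E'
from holes import *
s=ctrl.get_image("side")
b=cv2.resize(s["image"][165:235,330:420],None,fx=8,fy=8,interpolation=cv2.INTER_CUBIC)
cv2.imwrite("pics/g5.png",b)
E
```

```text
t: 23.42
tool_pos: [0.4977, -0.2397, 0.0322]
tool_rot: [3.141, 0.033, 0.0]
contact_force: [-0.4, 0.6, -1.1]
opening: 0.0116
t 23.43 pos [ 0.4977 -0.2397  0.0322] yaw 1.21 tilt [ 0. -0. -1.] F [-0.4  0.6 -1.1] M [ 0.   -0.01  0.  ] op 0.0116
F tool [-0.4 -0.6  1.1] polar r 0.3163 th 251.60 q6 0.97
```

View pics/g5.png

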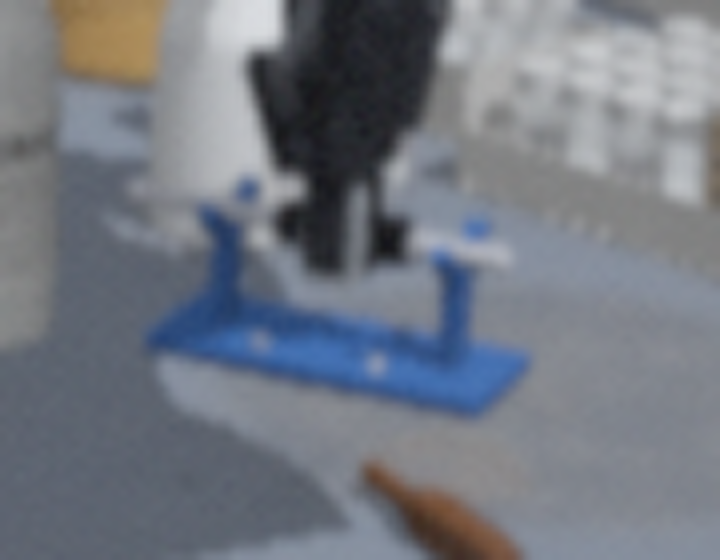

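```bash
python3 -m jog '[0,0,-0.0013,0.0015,0,0,0, 0,0,0,0.0012,0,0,0, 0,0,0,0,0,0,0]'; python3 st.py
```

```text
t: 23.85
tool_pos: [0.4978, -0.2384, 0.0298]
tool_rot: [3.141, 0.033, 0.001]
contact_force: [0.3, -0.5, -0.9]
opening: 0.012
t 23.85 pos [ 0.4978 -0.2384  0.0298] yaw 1.21 tilt [ 0.001 -0.    -1.   ] F [ 0.3 -0.5 -0.9] M [-0.04 -0.   -0.03] op 0.0120
F tool [0.3 0.5 0.9] polar r 0.3151 th 251.55 q6 0.97
```

```bash
python3 -m jog '[0,0,0,0.001,0,0,0, 0,0,0,0.0007,0,0,0, 0,0,0,0,0,0,0]'; python3 st.py
```

```text
t: 24.22
tool_pos: [0.4979, -0.2386, 0.0295]
tool_rot: [3.141, 0.034, -0.0]
contact_force: [-3.8, 1.2, 8.6]
opening: 0.0121
t 24.23 pos [ 0.4979 -0.2386  0.0295] yaw 1.23 tilt [-0. -0. -1.] F [-3.8  1.2  8.6] M [0.27 0.66 0.09] op 0.0121
F tool [-3.8 -1.3 -8.6] polar r 0.3152 th 251.58 q6 0.97
```

Seated (8.6 N up). Release and retreat.

```bash
python3 -m jog '[0.15,0,0,-0.001,0,0,0, 0.3,0,0,0,0,0,0, 0.5,0,0,0,0,0,0, 0.5,0,0,0,0,0,0, 0.5,0,0,-0.01,0,0,0, 0.5,0,0,-0.03,0,0,0, 0.5,0,0,-0.04,0,0,0, 0.5,0,0,-0.05,0,0,0, 0.5,0,0,-0.05,0,0,0, 0.5,0,0,0,0,0,0]' 20
python3 -m jog '[0.5,-0.03,0.03,0,0,0,0, 0.5,-0.03,0.03,0,0,0,0, 0.5,-0.03,0.03,0,0,0,0, 0.5,-0.03,0.03,0,0,0,0, 0.5,-0.03,0.03,0,0,0,0,0.5,0,0,0,0,0,0]'
python3 st.py; python3 strip.py
python3 - <<'E'
from holes import *
t=ctrl.get_image("top");s=ctrl.get_image("side")
a=cv2.resize(t["image"][150:250,270:440],None,fx=4.5,fy=3,interpolation=cv2.INTER_CUBIC)[:,:765]
b=cv2.resize(s["image"][165:235,250:420],None,fx=4.5,fy=4,interpolation=cv2.INTER_CUBIC)
cv2.imwrite("pics/g6.png",np.vstack([a,b]))
E
```

```text
t: 25.48
tool_pos: [0.5002, -0.24, 0.2158]
tool_rot: [3.135, 0.033, 0.015]
contact_force: [0.2, -0.1, 0.6]
opening: 0.0425
t: 26.22
tool_pos: [0.3489, -0.3925, 0.208]
tool_rot: [-3.141, -0.027, 0.001]
contact_force: [1.1, 0.8, 0.8]
opening: 0.0425
t 26.23 pos [ 0.3489 -0.3925  0.208 ] yaw 0.98 tilt [-0.001  0.001 -1.   ] F [1.1 0.8 0.8] M [ 0.06  0.01 -0.03] op 0.0425
F tool [ 1.1 -0.7 -0.8] polar r 0.5167 th 241.25 q6 0.57
hole? 132.0 146.0 vs 168.0
```

View pics/g6.png

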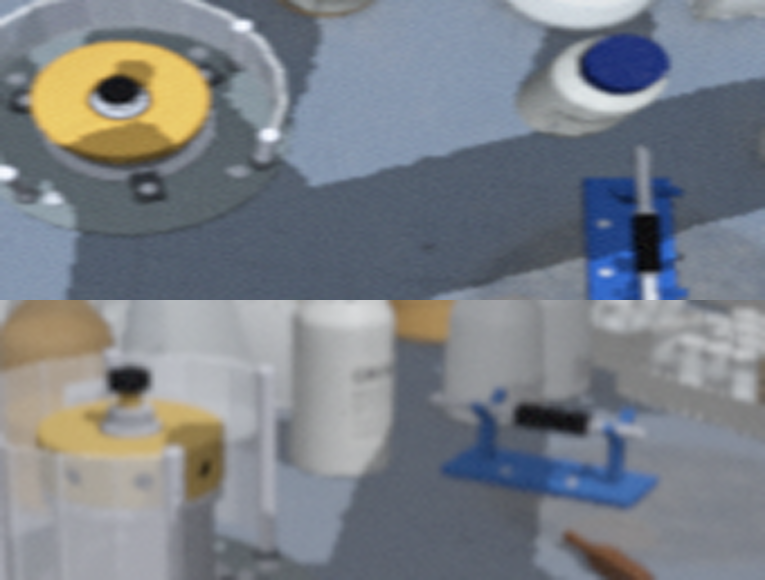

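```bash
python3 -c "
from station import ctrl
print(ctrl.finish_job())"
```

```text
the job is handed in; nothing more can be done
None
```

The collar is tightened, the bar is back in its rest, and the job was handed in at about 26 s of the 72 s allowed.

**Tightening:** I took the bare steel bar from the blue rest and turned the collar clockwise in three strokes, using a new hole for each. The total turn, read from the hole positions in the side camera, was about 122°. Running it took about 5 to 6 N on the handle. I stopped at 10.1 N, then eased off and pulled the bar out.

**Last checks:**
- **Bar:** the last pictures show it lying in both notches with the handle between them. The gripper is open and well clear.
- **Collar:** the visible hole stayed at about 132° after the bar came out (131.5° and 132° in two readings), so it did not ease back noticeably further.
- **Beaker, vial and bottle:** none of my moves went near them. The bottle looks undisturbed in the last pictures. The beaker and vial were outside that crop, so I did not re-check them.

**Disagreements:**
- **Hole lag:** the holes sat about 3° behind the bar angle at the end of the first stroke, which I put down to play and flex.
- **Torque:** the wrist moment rose by only about 1.6 times from the running value, while the force rose about 1.9 times. The final torque is therefore an estimate of 0.4 to 0.5 N m, below the 0.65 N m that crushes the seal.

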